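# Comb brass rods into the V-grooved rack

### The job

In this metal sculptor's workshop two brass rods lie askew across the ridges of the grey grooved rack. Take the toothed rake (not the smooth-soled sanding float), set it on the rack's flat landing at the open end (the one without an end wall), and comb across the ridge tops to the landing at the walled end, so that each rod drops into a groove and lies along it. Leave the rake standing upright on the landing at the walled end and let go; do not touch the rods with the gripper.

Things in the scene. Friction and masses are not known exactly. Their poses are not given: they have to be found in the camera images.
- rake: Loose spring rake standing on 9 flat steel teeth (8 x 50 mm, gaps 12) in a row along its x; head 168 (x) x 50 (y) mm. Upright wooden grip block 60 (x) x 24 (y) mm, z = 67 to 132 mm, to pinch along y. The head gives up to 14 mm upward on a 3 N spring. Origin: centre at the tooth tips, z up. 0.4 kg. Alike after a half turn. The sanding float nearby has the same block on a toothless sole, 85 mm high.
- rack: Fixed grey rack, 218 (x) x 362 (y) mm. Origin: underside centre; z up. 5 V grooves (45 deg sides) along x at y = -80, -40, 0, 40, 80 mm: valleys z = 20, ridges z = 40 mm. Flat landings, z = 40: y -175 to -100 (open end, robot's right) and y 100 to 175 (walled end, left). End wall (y 175 to 181) and side walls (inner faces x = -103, 103) rise to z = 55.
- rod_a: Loose polished, slippery brass rod, 14 mm diameter, 140 mm long, about 90 g, askew across the ridges. Origin: its centre; x along it. Centre 7 mm above the ridges at the start, 10 mm below them (rack z = 30 mm) in a groove, its top then 3 mm below the ridges. Pushed by the rake it turns square to the stroke and drops into a free groove.
- rod_b: The second rod, the same as rod_a.
Not all that is in view belongs to the job. What is shaped like the rod_a but purple is not meant.

How it is judged:
By the outcome, as a careful person would: the job done as asked, in the order asked, and still so for the second after the job is handed in, with the robot touching nothing.
It also fails if it takes over 48 s, if anything falls off the work surface, if the arm or the gripper's body presses on something with over 40 N, if the wrist force passes 120 N, or if a joint passes its speed limit or range.

### The arm

A 7-joint arm with a two-finger parallel gripper is mounted at the origin on the work surface. World frame = base frame: x ahead of the robot, y to its left, z up, the work surface at z = 0. Lengths are in m, angles in rad, forces in N, time in s.
With the tool pointing down it reaches from about 0.425 to 0.95 m from the base axis. Payload 4.7 kg.
Tool frame: the origin (TCP) lies on the centre line of the jaws, within the pads' length; the fingertips stand robot.nose_length ahead of it and the grasp point (between the pads) lies 8 mm behind it (robot.nose_length is the distance from the TCP to the fingertips, in m); z points along the fingers, x is the direction in which the jaws open and shut, and the axes are right-handed (so a half turn about z gives the same grasp; the last joint's range is limited). The gripper opens to 85 mm and grips with 20 to 120 N. Pads are 22 mm wide; open, the fingers measure 114 mm over their backs; the gripper's body (76 mm by 85 mm) begins 54 mm behind the grasp point. The pads swing forward as they close: fully open they stand 13 mm farther back than shut.
Start: joints at [-1.265, 0.469, -0.049, 1.532, 0.024, 1.141, -0.082], TCP at [0.222, 0.638, 0.242] pointing down, gripper open.
Joint ranges: [-2.59, 2.59], [-0.33, 1.99], [-1.39, 1.29], [0.1, 2.45], [-1.04, 4.18], [0.21, 1.99], [-2.66, 2.66]. Speed limits (rad/s): [2.57, 2.57, 3.14, 3.14, 3.14, 3.14, 3.14].

### API

Orientations are given as [roll, pitch, yaw] about the fixed x, y, z axes, in that order (R = Rz(yaw) Ry(pitch) Rx(roll)).
In Python, from plant import robot gives the robot as it stands. Calls block until the motion is done:
- robot.goto(position, orientation): joint-space move of the TCP to a pose.
- robot.move_straight(position, vel=0.15, attitude=None, contact_N=None): straight line of the TCP; attitude=None keeps the orientation; vel is the mean speed in m/s. With contact_N (N) it stops when the force on the tool has changed by that much, and returns True; else False.
- robot.move_joints(angles): joint-space move.
- robot.grip(opening, strength=None): opening from 0.0 (shut) to 1.0 (fully open); strength is the grip in N (None keeps the last); returns when the fingers have stopped.
- robot.sleep(seconds).
- robot.inverse_kinematics(position, orientation): joint angles nearest the present ones, or None.
- robot.sense(): the state.
- robot.grab_frame(name): name is "side" or "top"; returns a dict with "image" (400x640x3 uint8, red, green, blue), "range_z" (400x640 float32, m along the optical axis (not along the pixel's ray), 0 where there is no reading), "fx", "fy", "cx", "cy" (pixels), "R" (3x3) and "t" (3): a world point X has camera coordinates R X + t. Camera axes: x right, y down, z forward; pixel columns grow to the right and rows downward; lengths in m; the calibration is good to about 2 mm. A picture is of the moment at which its call begins.
A pose or a line that the arm cannot do raises robot.IKError and nothing moves.
- robot.close_job(): hands the job in, once; it reports no verdict.
The state is a dict: "t": time; "joint_pos": joint angles; "joint_velocities": joint speeds; "effort": joint torques, N m; "tcp_pos": TCP position; "tcp_rot": TCP orientation; "wrist_force": force on the tool from outside, world axes, zero at the start; "torque": the same for the moment, N m; "opening": opening from 0.0 (shut) to 1.0 (fully open).
Only numpy, scipy, OpenCV 4.12 (cv2) and the standard library are available. Lean on these libraries where they do the work, as an engineer would, in place of code of your own. Each camera call takes 0.05 s, during which the arm holds its last target.

## Working session

There is one attempt and no reset: what is moved stays moved. The work goes in short steps, each a Python script; the robot and the scene stay as the last script left them, time stands still between calls to the robot, and variables do not carry over. Pictures are saved under pics/ and viewed, and the job is handed in when it is done.

```bash
ls; mkdir -p pics
python3 - <<'E'
from plant import robot
import cv2,numpy as np
s=robot.sense(); print(s['t'],s['tcp_pos'],s['tcp_rot'],s['opening'],robot.nose_length)
for n in ("side","top"):
    f=robot.grab_frame(n); cv2.imwrite(f'pics/{n}0.png',f['image'][:,:,::-1])
    np.savez(f'{n}0.npz',**f)
    print(n,f['fx'],f['cx'],f['cy'],f['R'],f['t'])
E
```

```text
pics
0.0 [0.22158658 0.63699658 0.24124816] [3.14148459e+00 1.94816158e-03 1.23605637e+00] 0.9988482319065406 0.011
side 419.17682940530733 318.2254645711381 195.50180131262596 [[ 0.8362346  -0.54817529  0.01468159]
 [-0.28951795 -0.46407702 -0.83714508]
 [ 0.46571564  0.69579909 -0.54678385]] [-0.37042273  0.15972045  0.99360548]
top 472.4399187884558 321.2071876452153 192.36627895292935 [[-0.02628792 -0.99965325  0.00152174]
 [-0.99523281  0.0260286  -0.09399026]
 [ 0.09391806 -0.00398529 -0.99557195]] [-0.07000734  0.42987243  1.26627521]
```

View pics/top0.png

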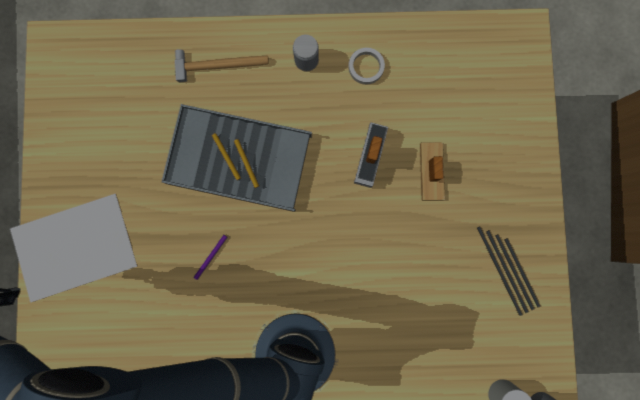

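View pics/side0.png

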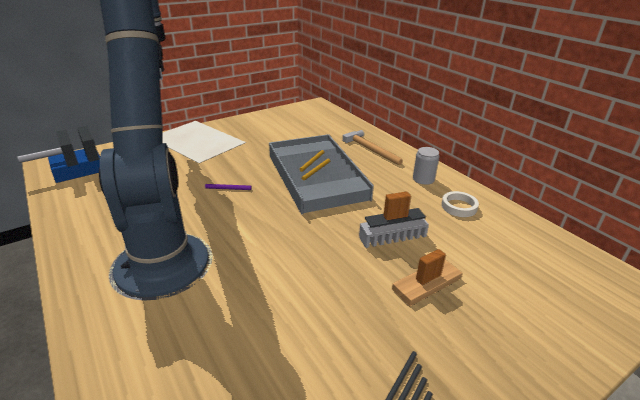

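```bash
cat > h.py <<'E'
import numpy as np,cv2
def cloud(f):
    z=f['range_z'];v,u=np.mgrid[0:400,0:640]
    P=np.stack([(u-f['cx'])/f['fx']*z,(v-f['cy'])/f['fy']*z,z],-1)
    W=(P-f['t'])@f['R']; W[z<=0]=np.nan
    return W
def pix(f,X):
    c=np.asarray(X)@f['R'].T+f['t']; return np.stack([f['fx']*c[...,0]/c[...,2]+f['cx'],f['fy']*c[...,1]/c[...,2]+f['cy']],-1)
E
python3 - <<'E'
from h import *
f=np.load('top0.npz');W=cloud(f);im=f['image'].astype(int)
def reg(u0,u1,v0,v1,lo,hi,name,mask=None):
    S=W[v0:v1,u0:u1].reshape(-1,3); ok=(S[:,2]>lo)&(S[:,2]<hi)
    if mask is not None: ok&=mask[v0:v1,u0:u1].ravel()
    p=S[ok]; 
    (c,sz,a)=cv2.minAreaRect((p[:,:2]*1000).astype(np.float32))
    print(name,len(p),'rect c',np.round(c,1),'size',np.round(sz,1),'ang',round(a,2),'z med/max',np.median(p[:,2]),p[:,2].max(), 'mean',p.mean(0))
    return p
print('table z',np.nanmedian(W[300:380,120:240,2]), np.nanmedian(W[80:100,320:350,2]))
reg(345,400,110,200,.02,.16,'rake all');reg(345,400,110,200,.105,.16,'rake block');reg(345,400,110,200,.04,.08,'rake head')
reg(410,460,130,210,.105,.16,'float block')
reg(150,325,90,225,.010,.1,'rack')
reg(150,325,90,225,.049,.06,'rack rim')
r=(im[...,0]>130)&(im[...,2]<70)&(im[...,1]>80)
m=np.zeros((400,640),bool);m[120:195,205:265]=r[120:195,205:265]
n,l,st,ce=cv2.connectedComponentsWithStats(m.astype(np.uint8))
for i in range(1,n):
    if st[i,4]>20:
        print(st[i],ce[i]); reg(150,325,90,225,0.03,.1,'rod',l==i)
s=np.load('side0.npz')
a=cv2.resize(s['image'][120:310,260:480],None,fx=3,fy=3,interpolation=cv2.INTER_CUBIC)
cv2.imwrite('pics/c1.png',a[:,:,::-1])
a=cv2.resize(f['image'][90:220,150:350],None,fx=4,fy=4,interpolation=cv2.INTER_CUBIC)
cv2.imwrite('pics/c2.png',a[:,:,::-1])
E
```

```text
table z 0.0008838881773301254 -0.0007229626065587406
rake all 1170 rect c [ 526.6 -219.1] size [ 50.3 168.8] ang 73.22 z med/max 0.06611260731662208 0.13880872142570475 mean [ 0.51966746 -0.21473488  0.07404022]
rake block 247 rect c [ 526.9 -219. ] size [24.1 60.9] ang 73.42 z med/max 0.13081075259939587 0.13880872142570475 mean [ 0.52454686 -0.21761396  0.12966405]
rake head 861 rect c [ 526.7 -219.1] size [ 50.3 168.6] ang 73.22 z med/max 0.06468449056592866 0.07994090107832684 mean [ 0.51981993 -0.21481361  0.0593251 ]
  return _methods._mean(a, axis=axis, dtype=dtype,
  ret = ret.dtype.type(ret / rcount)
Traceback (most recent call last):
ValueError: zero-size array to reduction operation maximum which has no identity
```

```bash
cat >> h.py <<'E'
def reg(W,u0,u1,v0,v1,lo,hi,name,mask=None):
    S=W[v0:v1,u0:u1].reshape(-1,3); ok=(S[:,2]>lo)&(S[:,2]<hi)
    if mask is not None: ok&=mask[v0:v1,u0:u1].ravel()
    p=S[ok]
    if len(p)<5: print(name,'few',len(p)); return p
    (c,sz,a)=cv2.minAreaRect((p[:,:2]*1000).astype(np.float32))
    print(name,len(p),'c',np.round(c,1),'size',np.round(sz,1),'ang',round(a,2),'z med/max',np.round([np.median(p[:,2]),p[:,2].max()],4), 'mean',p.mean(0).round(4))
    return p
def rods(f,W,box=(150,325,90,225)):
    im=cv2.cvtColor(f['image'],cv2.COLOR_RGB2HSV)
    m=((im[...,0]>15)&(im[...,0]<32)&(im[...,1]>130)).astype(np.uint8)
    k=np.zeros_like(m);u0,u1,v0,v1=box;k[v0:v1,u0:u1]=m[v0:v1,u0:u1]
    n,l,st,ce=cv2.connectedComponentsWithStats(k)
    for i in range(1,n):
        if st[i,4]>20:
            print(st[i]); reg(W,*box,0.01,.1,'rod',l==i)
E
python3 - <<'E'
from h import *
f=np.load('top0.npz');W=cloud(f)
reg(W,410,460,130,210,.07,.16,'float block')
p=reg(W,150,325,90,225,.010,.1,'rack')
reg(W,150,325,90,225,.050,.06,'rack rim')
rods(f,W)
s=np.load('side0.npz')
a=cv2.resize(s['image'][120:310,260:480],None,fx=3,fy=3,interpolation=cv2.INTER_CUBIC)
cv2.imwrite('pics/c1.png',a[:,:,::-1])
a=cv2.resize(f['image'][90:220,150:350],None,fx=4,fy=4,interpolation=cv2.INTER_CUBIC)
cv2.imwrite('pics/c2.png',a[:,:,::-1])
E
```

```text
float block 235 c [ 479.8 -387.2] size [25.2 60.4] ang 89.87 z med/max [0.0835 0.0905] mean [ 0.479  -0.3859  0.0827]
rack 10927 c [534.3 140.7] size [363.6 233.7] ang 76.3 z med/max [0.0376 0.0654] mean [0.5282 0.1462 0.0367]
rack rim 1185 c [526.9 142.4] size [362.2 218.7] ang 76.36 z med/max [0.0539 0.0599] mean [0.5309 0.1704 0.054 ]
[212 134  28  46 248]
rod 247 c [528.4 173. ] size [139.2  16.4] ang 28.21 z med/max [0.0518 0.0598] mean [0.5279 0.171  0.0514]
[234 139  25  49 248]
rod 247 c [511.6 120.1] size [145.2  15.6] ang 22.57 z med/max [0.0518 0.0602] mean [0.5097 0.1182 0.0512]
```

```bash
sleep 1
```

```text
(no output)
```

View pics/c1.png

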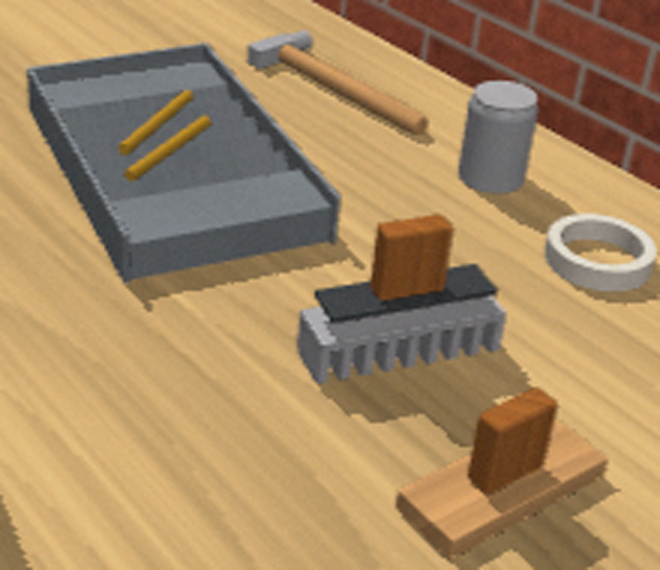

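View pics/c2.png

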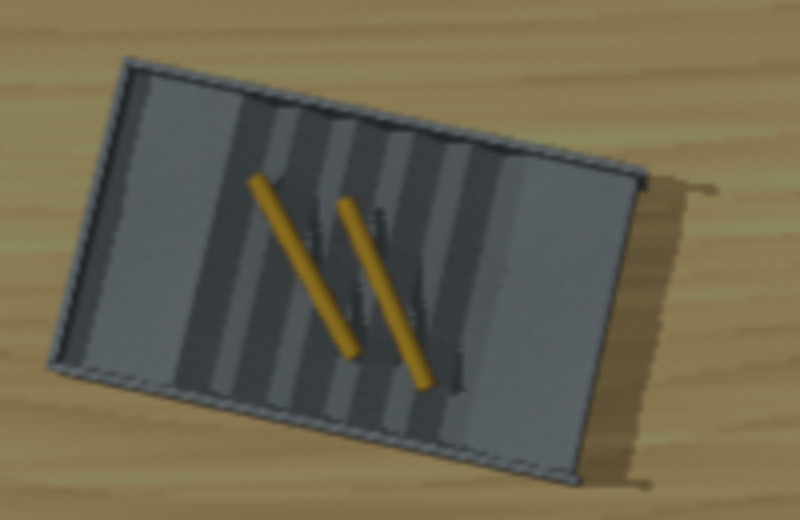

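The rake is the grey-toothed tool at top pixel (371,155). The plain wooden float is at (433,170). The crop shows teeth on the first only. The brass rods are at (226,156) and (246,163), and the purple rod at (211,257) isn't part of the job. The rack's open end faces right at about (303,170). The fitted sizes match: rake 168x50, rack 362x218, rods 140.

```bash
cat >> h.py <<'E'
C=np.array([.5269,.1424]);YR=np.radians(76.36-90)
ex=np.array([np.cos(YR),np.sin(YR)]);ey=np.array([-ex[1],ex[0]])
def rk(x,y,z): return [*(C+ex*x+ey*y),z]
YT=YR+np.pi/2
def torack(p): d=np.asarray(p)[...,:2]-C; return np.stack([d@ex,d@ey],-1)
E
python3 - <<'E'
from h import *
from plant import robot
f=np.load('top0.npz');W=cloud(f);r=torack(W)
for lo,hi in((-165,-110),(110,165)):
    m=(abs(r[...,0])<.08)&(r[...,1]>lo/1e3)&(r[...,1]<hi/1e3); print('landing z',np.median(W[m][:,2]))
z=W[...,2];m=(z>.05)&(z<.06)&(r[...,1]>.172)&(abs(r[...,0])<.09)&(r[...,1]<.19);print('end wall px',m.sum())
yg=np.radians(73.3); g=np.array([.5268,-.219])
robot.grip(1.0)
robot.goto([*g,.22],[np.pi,0,yg])
robot.move_straight([*g,.100],vel=.12,contact_N=8)
s=robot.sense();print(s['t'],s['tcp_pos'],s['wrist_force'])
robot.grip(0.0,strength=70)
s=robot.sense();print(s['t'],s['tcp_pos'],s['wrist_force'],s['opening'])
print(robot.move_straight([*g,.22],vel=.12))
s=robot.sense();print(s['t'],s['tcp_pos'],s['wrist_force'],s['opening'])
for n in ("side","top"):
    f=robot.grab_frame(n); cv2.imwrite(f'pics/{n}1.png',f['image'][:,:,::-1]); np.savez(f'{n}1.npz',**f)
E
```

```text
landing z 0.03953827191081097
landing z 0.03952680008644886
end wall px 173
4.65 [ 0.52729965 -0.21932153  0.10070048] [ 0.65247014 -0.17529772  0.13288719]
5.2333 [ 0.52695467 -0.21886562  0.10018535] [-0.10699641  1.23916307  1.27745787] 0.27365728826852453
False
6.3833 [ 0.52624668 -0.21861655  0.21911325] [ 0.35202321 -0.40810687 -4.11705662] 0.2714188809701989
```

View pics/side1.png

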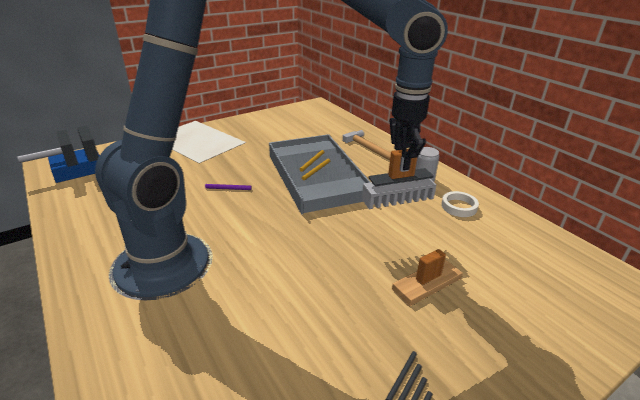

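The rake is held and clear of the table at side pixel (400,185), and the wrist force reads −4.1 N, which matches its 0.4 kg. Next I'll set it on the open-end landing.

Run:
```python
from h import *
from plant import robot
robot.goto(rk(0,-.138,.22),[np.pi,0,YT])
c=robot.move_straight(rk(0,-.138,.134),vel=.05,contact_N=2.5)
s=robot.sense();print(c,s['t'],s['tcp_pos'],s['wrist_force'],s['tcp_rot'])
for n in ("side","top"):
    f=robot.grab_frame(n); cv2.imwrite(f'pics/{n}2.png',f['image'][:,:,::-1]); np.savez(f'{n}2.npz',**f)
W=cloud(f);r=torack(W)
m=(abs(r[...,0])<.12)&(r[...,1]>-.17)&(r[...,1]<-.105)&(W[...,2]>.075)&(W[...,2]<.12)
p=r[m]*1000;print(cv2.minAreaRect(p.astype(np.float32)),np.median(W[m][:,2]),m.sum())
s=np.load('side2.npz');a=cv2.resize(s['image'][110:240,230:430],None,fx=4,fy=4,interpolation=cv2.INTER_CUBIC)
cv2.imwrite('pics/c3.png',a[:,:,::-1])
a=cv2.resize(f['image'][90:220,150:350],None,fx=4,fy=4,interpolation=cv2.INTER_CUBIC);cv2.imwrite('pics/c4.png',a[:,:,::-1])
```

```text
True 8.8417 [0.49419772 0.00844932 0.13918624] [0.61140786 0.40828747 1.54551421] [-3.14090553e+00  6.13073962e-04  1.33291382e+00]
((-1.1099090576171875, -142.52359008789062), (42.54527282714844, 166.5640869140625), 89.9510269165039) 0.10274623950771124 422
```

View pics/c3.png

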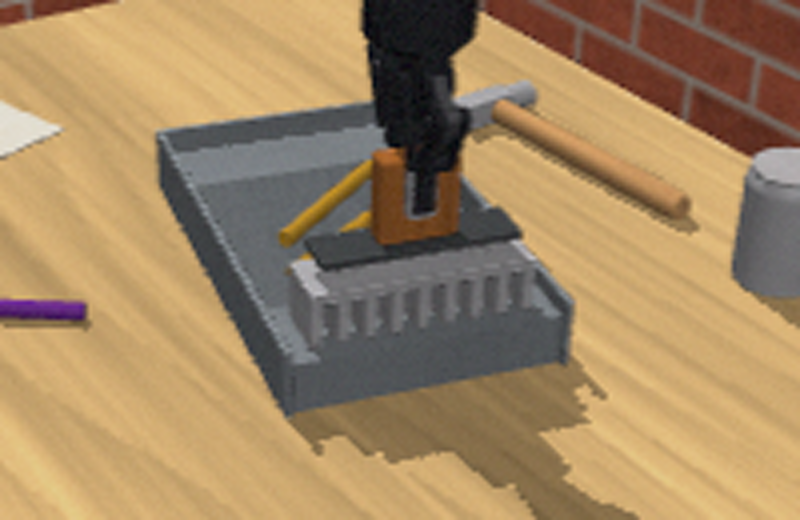

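View pics/c4.png

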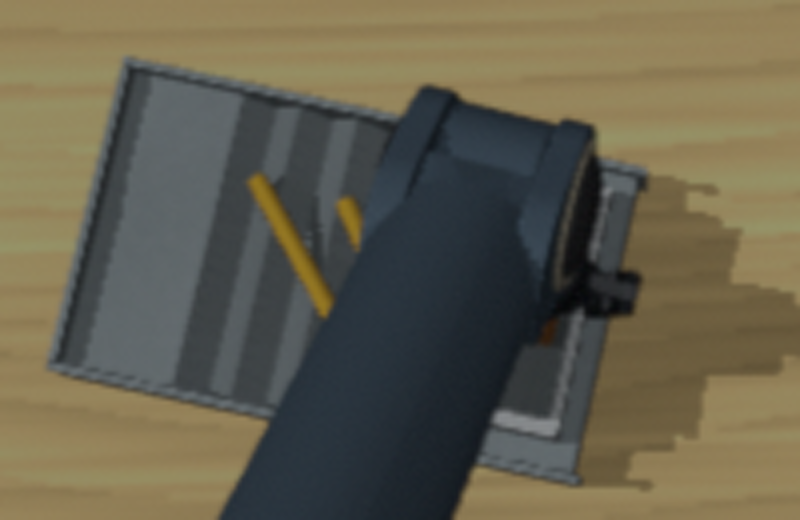

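The rake stands square on the open-end landing. Contact came at TCP z 0.139, where 0.140 was expected. Its yaw agrees with the rack to within 0.1°, and it is about 1 mm off centre in x. I'll start combing.

Run:
```python
from h import *
from plant import robot
z=.1355
robot.move_straight(rk(0,-.138,z),vel=.03)
s=robot.sense();print(s['t'],s['tcp_pos'],s['wrist_force'])
for y in (-.06,-.02,.02):
    c=robot.move_straight(rk(0,y,z),vel=.04,contact_N=20)
    s=robot.sense();print(c,s['t'],torack(s['tcp_pos']),s['tcp_pos'][2],s['wrist_force'])
    if c: break
for n in ("side","top"):
    f=robot.grab_frame(n); np.savez(f'{n}3.npz',**f)
    a=f['image'][110:240,230:430] if n=='side' else f['image'][90:220,150:350]
    cv2.imwrite(f'pics/{n}3.png',cv2.resize(a,None,fx=4,fy=4,interpolation=cv2.INTER_CUBIC)[:,:,::-1])
```

```text
9.2083 [0.4942641  0.00844813 0.13534685] [-0.95713042  1.09421555  1.67309209]
False 11.3083 [-3.21831696e-05 -6.01112231e-02] 0.13550784924598955 [-1.51411309 -4.27689678  2.29914163]
False 12.4583 [-0.00012776 -0.01933383] 0.13561052304264795 [-0.14597295 -2.21214498  1.6250415 ]
False 13.6083 [2.19992634e-05 2.06678453e-02] 0.13565102140171814 [-0.4697064  -2.35636865  1.60871038]
```

View pics/side3.png

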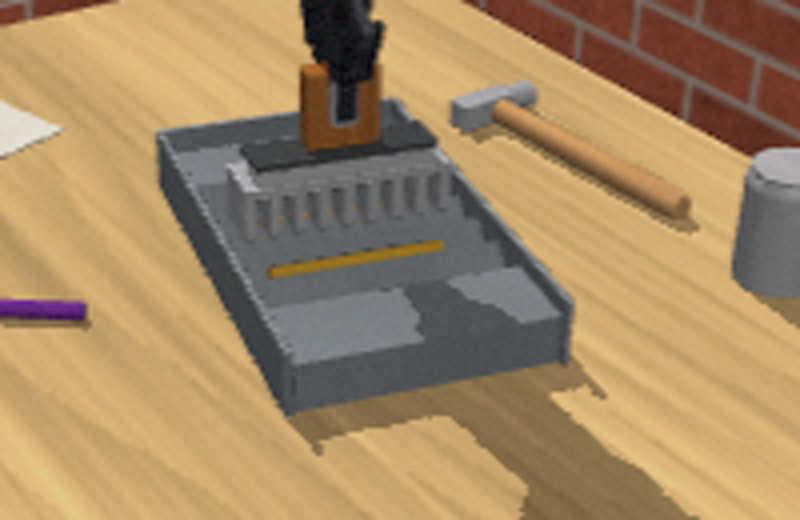

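View pics/top3.png

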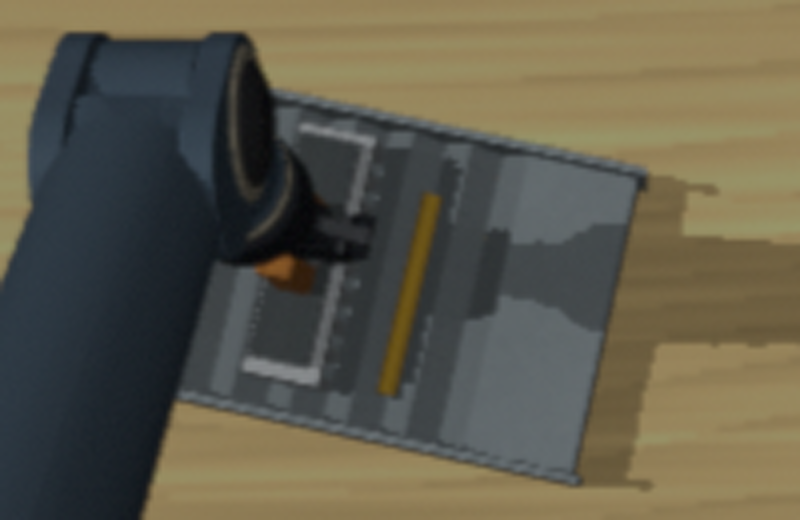

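The first rod now lies along a groove, about the y = −40 one, at top-crop pixel (408,290). The other rod is under or ahead of the rake. I'll comb on to the walled landing.

Run:
```python
from h import *
from plant import robot
z=.1355
for y in (.07,.11,.137):
    c=robot.move_straight(rk(0,y,z),vel=.04,contact_N=20)
    s=robot.sense();print(c,s['t'],torack(s['tcp_pos']),s['tcp_pos'][2],s['wrist_force'])
    if c: break
for n in ("side","top"):
    f=robot.grab_frame(n); np.savez(f'{n}4.npz',**f)
    a=f['image'][90:220,230:430] if n=='side' else f['image'][90:220,150:350]
    cv2.imwrite(f'pics/{n}4.png',cv2.resize(a,None,fx=4,fy=4,interpolation=cv2.INTER_CUBIC)[:,:,::-1])
```

```text
False 15.1083 [-0.00012612  0.07025522] 0.13557254626873114 [-0.75904795 -3.47266687  1.88007077]
False 16.2583 [4.51783151e-05 1.11088771e-01] 0.13581615599149924 [-0.47241176 -0.50391963  1.85912972]
False 17.0833 [-0.00015083  0.1378938 ] 0.13561964698843915 [-0.46524767 -0.52791471  2.58014745]
```

View pics/side4.png

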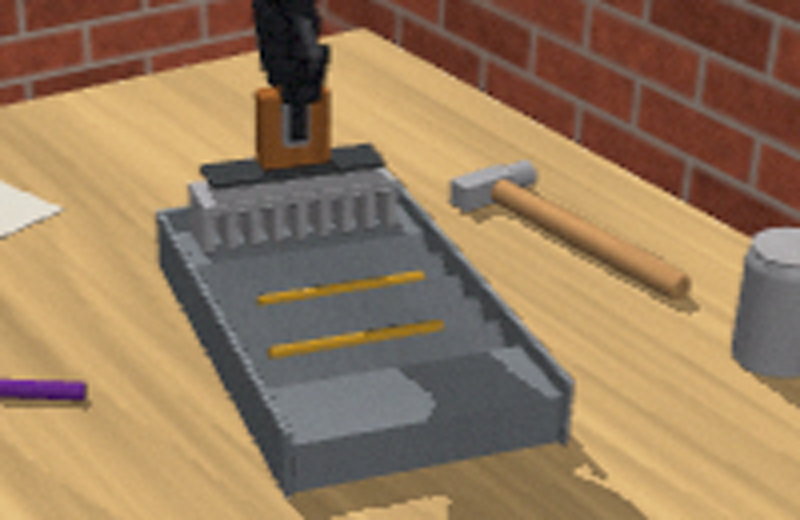

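View pics/top4.png

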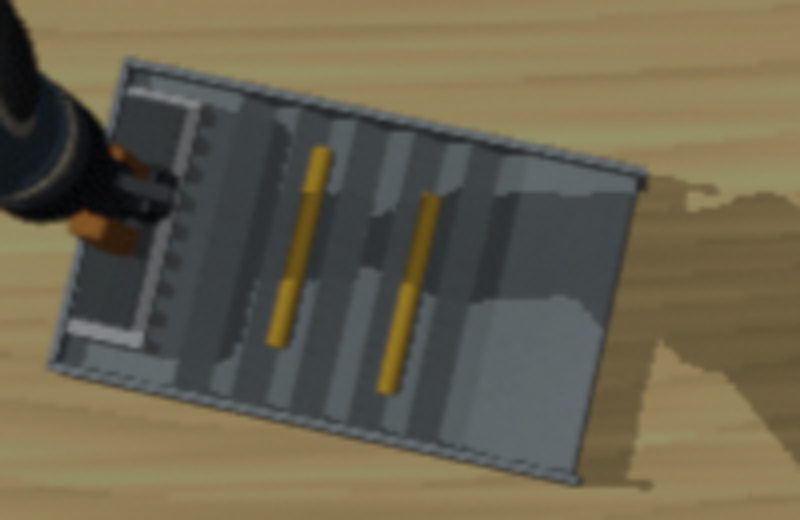

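Both rods lie along grooves, at top-crop pixels (300,247) and (408,293), and the rake is on the walled landing. Next I'll take the pressure off, let go and back away.

Run:
```python
from h import *
from plant import robot
robot.move_straight(rk(0,.1375,.1393),vel=.02)
s=robot.sense();print(s['t'],torack(s['tcp_pos']),s['tcp_pos'][2],s['wrist_force'])
robot.grip(1.0)
robot.sleep(.3)
robot.move_straight(rk(0,.1375,.26),vel=.08)
robot.goto([.45,.45,.30],[np.pi,0,YT])
s=robot.sense();print(s['t'],s['wrist_force'],s['opening'])
for n in ("side","top"):
    f=robot.grab_frame(n); np.savez(f'{n}5.npz',**f)
    a=f['image'][90:220,230:430] if n=='side' else f['image'][90:220,150:350]
    cv2.imwrite(f'pics/{n}5.png',cv2.resize(a,None,fx=4,fy=4,interpolation=cv2.INTER_CUBIC)[:,:,::-1])
W=cloud(f);rods(f,W);r=torack(W)
print('rake tilt/top:')
for lo,hi,nm in((.16,.18,'block'),(.09,.115,'plate'),(.06,.115,'head')):
    m=(abs(r[...,0])<.11)&(r[...,1]>.09)&(r[...,1]<.18)&(W[...,2]>lo)&(W[...,2]<hi)
    if m.sum()>5: print(nm,m.sum(),cv2.minAreaRect((r[m]*1000).astype(np.float32)),np.median(W[m][:,2]))
im=cv2.cvtColor(f['image'],cv2.COLOR_RGB2HSV)
m=(im[...,0]>15)&(im[...,0]<32)&(im[...,1]>130)&(abs(r[...,0])<.1)&(abs(r[...,1])<.1)
n,l,st,ce=cv2.connectedComponentsWithStats(m.astype(np.uint8))
for i in range(1,n):
    if st[i,4]>20: print('rod in rack',cv2.minAreaRect((r[l==i]*1000).astype(np.float32)),'ztop',np.percentile(W[l==i][:,2],[50,90]))
```

```text
17.525 [-0.00016516  0.13792795] 0.13946864429385097 [-0.8265975   0.13520498  0.9903008 ]
20.9583 [ 0.33809216 -0.32605548  0.1061542 ] 1.0028994335552461
[217 127  16  50 252]
rod 249 c [545.  179.4] size [ 16.5 138.5] ang 76.39 z med/max [0.0351 0.0448] mean [0.5451 0.1782 0.0349]
[245 138  15  51 244]
rod 244 c [511.5 105.4] size [ 14.9 139.8] ang 76.1 z med/max [0.035  0.0421] mean [0.5116 0.1045 0.0348]
rake tilt/top:
block 267 ((-0.02654266357421875, 135.9427490234375), (25.52855682373047, 60.3729248046875), 89.99903106689453) 0.17094720121910786
plate 657 ((-0.335113525390625, 133.339599609375), (46.98139953613281, 149.9169158935547), 89.10395812988281) 0.10656032922869858
head 1116 ((-11.784271240234375, 134.9741668701172), (50.68564224243164, 191.19358825683594), 89.60594940185547) 0.10406593728328994
rod in rack ((8.901683807373047, 40.185951232910156), (138.52316284179688, 16.471006393432617), 0.033664263784885406) ztop [0.03512056 0.03896776]
rod in rack ((-6.2746734619140625, -39.607357025146484), (14.87558650970459, 139.75503540039062), 89.73545837402344) ztop [0.03497296 0.03888133]
```

View pics/side5.png

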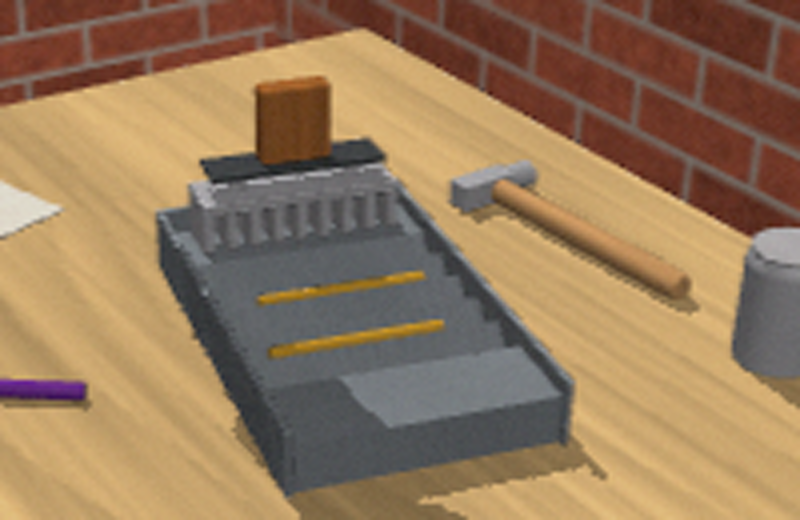

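View pics/top5.png

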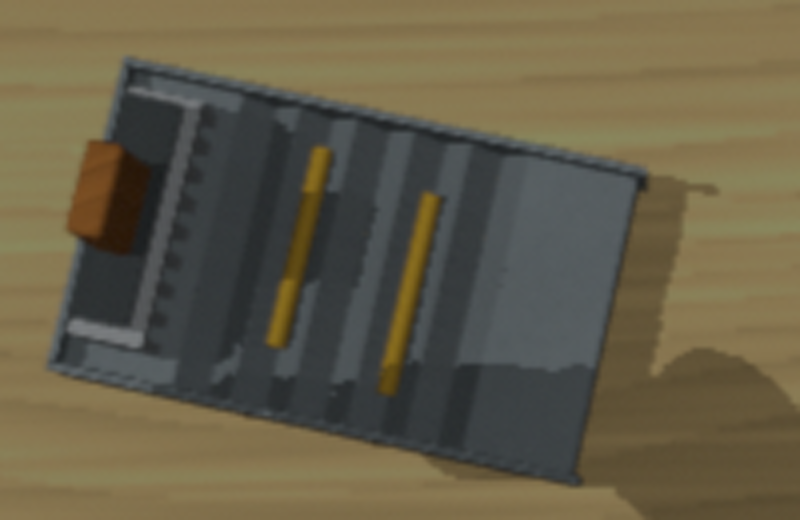

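The rods lie in the y = +40 and −40 grooves, within 0.3° of the groove direction. The rake stands free and upright on the walled landing at y ≈ 136, with its block top at z = 0.171. I'm handing the job in.

Run:
```python
from plant import robot
robot.close_job()
```

```text
the job is handed in; nothing more can be done
```

The job is done and handed in at about 21 s of the 48 s allowed. I set the toothed rake on the open-end landing, combed once across the ridges with light spring pressure, and let go of it on the walled-end landing. The comb was one forward pass with short stops along it, and the gripper never touched the rods.

- **Rods:** In the last camera check they lie in the grooves at y ≈ +40 and −40 mm, within 0.3° of the groove direction. Their tops measured about 39 mm at most, below the 40 mm ridges and about 2 mm above the 37 mm expected. That is within the camera's accuracy.
- **Rake:** It stands upright and free at y ≈ 136 mm, between the landing's 100 and 175 mm edges. Its block top is at 171 mm, where 172 mm was expected.
- **Forces:** The wrist force stayed at about 5 N or less in every reading I took.
- **One bad reading:** The fit around the rake's whole head came out 191 mm wide instead of 168 mm, most likely because it took in rack wall points. The separate fits of the block and the top plate were consistent, so I did not rely on it.

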